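# Sort the cups and lids of a tasting set into their trays

### The arm

A 7-joint arm with a two-finger parallel gripper is mounted at the origin on a cart in front of the work surface, level with it; the furniture and walls round the work are solid. World frame = base frame: x ahead of the robot, y to its left, z up, the work surface at z = 0. Lengths are in m, angles in rad, forces in N, time in s.
With the tool pointing down it reaches from about 0.4 to 0.875 m from the base axis. Payload 19.3 kg.
Tool frame: the origin (TCP) lies midway between the tips of the shut fingers; the grasp point (between the pads) lies bot.pinch_z behind it (bot.pinch_z is the distance from the TCP to the grasp point, in m); z points along the fingers, y is the line along which they close (so a half turn about z gives the same grasp; the last joint's range is limited). The gripper opens to 85 mm and grips with 20 to 120 N. Pads are 22 mm wide; open, the fingers measure 114 mm over their backs; the gripper's body (76 mm by 85 mm) begins 54 mm behind the grasp point. The pads swing forward as they close: fully open they stand 13 mm farther back than shut.
Start: joints at [1.259, 0.521, -0.036, 1.599, 0.021, 1.021, -0.113], TCP at [0.15, -0.607, 0.231] pointing down, gripper open.
Joint ranges: [-2.91, 2.91], [-0.3, 2.13], [-1.5, 1.42], [0.17, 2.43], [-1.26, 4.41], [0.16, 1.93], [-2.52, 2.52]. Speed limits (rad/s): [1.89, 1.89, 2.39, 2.39, 3.01, 3.01, 3.01].

### API

Orientations are given as [roll, pitch, yaw] about the fixed x, y, z axes, in that order (R = Rz(yaw) Ry(pitch) Rx(roll)).
In Python, from workcell import readout, grab_frame, camera_info, workorder, bot gives the robot as it stands. The module is installed in compiled form; this text tells all that it offers.
- The arm moves only by the tool drive_tool, never from a script. Its argument "targets" is a list of rows, each an object of numbers: "dx", "dy", "dz": the shift along the tool's x, y, z as a fraction of full scale; "yaw": the turn about the tool's z as a fraction of full scale; "fingers": the closure, from 0 (fully open) to 1 (shut). In form: [{"dx": .., "dy": .., "dz": .., "yaw": .., "fingers": ..}, ...]. A call has 1 to 20 rows; each row shifts and turns the commanded pose from where the row before left it, along the tool's axes as they then stand; what a row does not reach is not made up. Full scale, the value 1, is 0.1 m for a shift and 90 degrees for a turn. A row lasts 1/10 s, in which the tool goes at most 50 mm and 8.59 degrees, less where a joint would pass 70% of its speed; a pose out of reach is approached as far as the arm can. A call with a number of a shift or a turn outside -1 to 1 is refused whole. A call with a gripper value outside its range is refused whole. The fingers move at their own pace and stop on an object; "squeeze" is the grip in N (left out, the last holds). Time passes only in rows, so rows that do not move let the fingers close. It gives the time, the measured TCP pose, the force, the opening and the grip force at its end, in the units of the state.
- readout.observe(): the state, without advancing time (a new reading comes with each control period).
- grab_frame(name): name is "scene" or "top" or "wrist"; returns the picture (384x512x3 uint8, blue, green, red); there is no depth.
- camera_info(name): a dict with "fx", "fy", "cx", "cy" (pixels), "T" (4x4, takes a point from camera to world coordinates); the wrist camera has in their place "hand_eye" (4x4, takes a point from camera to tool coordinates, whose origin is the TCP and whose axes are the flange's). Camera axes: x right, y up, looking along -z (the intrinsics and any distortion apply to the point x, -y, -z); pixel columns grow to the right and rows downward; lengths in m; the calibration is good to about 2 mm. A picture is of the moment at which its call begins: read the wrist's pose just before it. camera_info takes no time and is no camera call.
- workorder.job_done(): hands the job in; it is judged then, once.
The state is a dict: "clock": time; "qpos": joint angles; "qd": joint speeds; "joint_efforts": joint torques, N m; "position": TCP position; "tool_rot": TCP orientation; "force": force on the tool from outside, world axes, zero at the start; "moment": the same for the moment, N m; "grip_width": finger opening in m; "finger_force": force on a finger pad.
Only numpy, scipy, OpenCV 4.12 (cv2) and the standard library are available. Lean on these libraries where they do the work, as an engineer would, in place of code of your own. Each camera call takes 0.05 s, during which the arm holds its last target. There are 200 camera calls.

### The job

The tasting is over: sort the two tasting cups and the two lids that stand between the two wooden trays into those trays, cups in the tray that already has a cup in it and lids in the tray that already has a lid in it; one cup still wears its lid, which must come off. Stand each cup upright and bare, and lay each lid knob up, flat on the tray floor beside what is already there, nothing stacked or resting on a tray wall. Set the porcelain down rather than dropping it, tip no cup over, and leave the bowl where it is.

Things in the scene. Friction and masses are not known exactly. Their poses are not given: they have to be found in the camera images.
- cup_lidded: White porcelain cup with ear handle, 0.12 kg. Straight round body 62 mm across, 60 high, open, wall 5. Origin at underside height; body axis at x 0, y +11 mm in its frame. From that axis the handle points along (0.31, -0.95), reaching 55 mm out, 12 thick, at 8 to 54 mm height. z up. On the worktop; wears a lid at the start.
- cup_bare: White porcelain cup with ear handle, 0.12 kg. Straight round body 62 mm across, 60 high, open, wall 5. Origin at underside height; body axis at x 0, y +11 mm in its frame. From that axis the handle points along (0.31, -0.95), reaching 55 mm out, 12 thick, at 8 to 54 mm height. z up. On the worktop, without a lid.
- lid_on_cup: White porcelain lid, round, 64 mm across, 31 high, 0.045 kg; knob on top 13 mm across from 14 to 31 mm height. Below: plug 51 mm across, height 0 to 6. Origin: centre of underside, z up along the knob. At the start it sits loosely on the lidded cup, on the cup's axis, underside 54 mm above the cup's underside.
- lid_loose: White porcelain lid, round, 64 mm across, 31 high, 0.045 kg; knob on top 13 mm across from 14 to 31 mm height. Below: plug 51 mm across, height 0 to 6. Origin: centre of underside, z up along the knob. Lies on the worktop, knob up.
- tray_cups: Shallow light-wood tray, fixed, 280 x 130 mm outside (x, y), 18 high, walls 5, floor 5 thick. Origin: middle of underside; x along the long side, within 0.15 rad of world x. The two trays are alike and change places; in this one a cup already stands, 80 to 100 mm from the middle toward its -x end; the rest is empty.
- tray_lids: Shallow light-wood tray, fixed, 280 x 130 mm outside (x, y), 18 high, walls 5, floor 5 thick. Origin: middle of underside; x along the long side, within 0.15 rad of world x. The two trays are alike and change places; in this one a lid already lies, 80 to 100 mm from the middle toward its -x end; the rest is empty.
- cup_in_tray: White porcelain cup with ear handle, 0.12 kg. Straight round body 62 mm across, 60 high, open, wall 5. Origin at underside height; body axis at x 0, y +11 mm in its frame. From that axis the handle points along (0.31, -0.95), reaching 55 mm out, 12 thick, at 8 to 54 mm height. z up. Already in the cups' tray, handle roughly to its -y side; stays there.
- lid_in_tray: White porcelain lid, round, 64 mm across, 31 high, 0.045 kg; knob on top 13 mm across from 14 to 31 mm height. Below: plug 51 mm across, height 0 to 6. Origin: centre of underside, z up along the knob. Already in the lids' tray, knob up; stays there.
- bowl: White porcelain bowl without handle, 88 mm across, 52 high, loose, just beyond the work. Belongs to neither tray; to be left alone. Origin: centre of underside.
There are look-alikes about, which are no part of the job. What is shaped like the cup_lidded but purple is not meant.

How it is judged:
At the end, for the whole second after the job is handed in: All three cups upright (0.1 rad) on the floor of the cups' tray (2 to 9 mm up, origin within 120 x 45 mm of its middle), all three lids knob up on that of the lids' tray (2 to 9 mm, 108 x 33 mm), at rest (0.02 m/s), the bowl within 30 mm of its start (x of cup_lidded in the frame of tray_cups between -0.12 and 0.12 m and y of cup_lidded in the frame of tray_cups between -0.045 and 0.045 m and z of cup_lidded in the frame of tray_cups between 0.002 and 0.009 m and angle between each of cup_lidded, cup_bare, cup_in_tray, lid_on_cup, lid_loose, lid_in_tray's own z axis and vertical below 0.1 rad and linear speed of each of cup_lidded, cup_bare, cup_in_tray, lid_on_cup, lid_loose, lid_in_tray below 0.02 m/s and x of cup_bare in the frame of tray_cups between -0.12 and 0.12 m and y of cup_bare in the frame of tray_cups between -0.045 and 0.045 m and z of cup_bare in the frame of tray_cups between 0.002 and 0.009 m and x of cup_in_tray in the frame of tray_cups between -0.12 and 0.12 m and y of cup_in_tray in the frame of tray_cups between -0.045 and 0.045 m and z of cup_in_tray in the frame of tray_cups between 0.002 and 0.009 m and x of lid_on_cup in the frame of tray_lids between -0.108 and 0.108 m and y of lid_on_cup in the frame of tray_lids between -0.033 and 0.033 m and z of lid_on_cup in the frame of tray_lids between 0.002 and 0.009 m and x of lid_loose in the frame of tray_lids between -0.108 and 0.108 m and y of lid_loose in the frame of tray_lids between -0.033 and 0.033 m and z of lid_loose in the frame of tray_lids between 0.002 and 0.009 m and x of lid_in_tray in the frame of tray_lids between -0.108 and 0.108 m and y of lid_in_tray in the frame of tray_lids between -0.033 and 0.033 m and z of lid_in_tray in the frame of tray_lids between 0.002 and 0.009 m and distance of bowl from where it was at the start of the episode below 0.03 m); the robot touches nothing.
It fails at once if the bowl is pushed more than 30 mm (distance of bowl from where it was at the start of the episode above 0.03 m).
It fails at once if a cup is tipped over (more than 0.8 rad) (angle between any of cup_lidded, cup_bare, cup_in_tray's own z axis and vertical above 0.8 rad).
It fails at once if a cup or lid falls freely (faster than 0.6 m/s with no finger on it, a drop of about 2 cm) ((linear speed of cup_lidded above 0.6 m/s and contact force between cup_lidded and the fingers below 0.05 N) or (linear speed of cup_bare above 0.6 m/s and contact force between cup_bare and the fingers below 0.05 N) or (linear speed of lid_on_cup above 0.6 m/s and contact force between lid_on_cup and the fingers below 0.05 N) or (linear speed of lid_loose above 0.6 m/s and contact force between lid_loose and the fingers below 0.05 N)).
It also fails if it takes over 83 s, if anything falls off the work surface, if the arm or the gripper's body presses on something with over 40 N, if the wrist force passes 120 N, or if a joint passes its speed limit or range.

## Working session

There is one attempt and no reset: what is moved stays moved. The work goes in short steps, Python scripts to look and compute and a tool call to move; the robot and the scene stay as the last step left them, time stands still between calls to the robot, and variables do not carry over. Pictures are saved under pics/ and viewed, at most 14 in all, crops included, and the job is handed in when it is done.

Besides the shell and the picture viewer there is one more tool, called after ">>>" as a command line: name --argument value ..., lists and objects as JSON in quotes. drive_tool: Moves the arm, as the interface text tells. Shift numbers are shares of 0.1 m and turn numbers shares of 90 degrees, none past 1 either way. Its arguments: {"type":"object","properties":{"targets":{"type":"array","items":{"type":"object","properties":{"dx":{"type":"number","minimum":-1,"maximum":1},"dy":{"type":"number","minimum":-1,"maximum":1},"dz":{"type":"number","minimum":-1,"maximum":1},"yaw":{"type":"number","minimum":-1,"maximum":1},"fingers":{"type":"number"}}}},"squeeze":{"type":"number"}},"required":["targets"]}

```bash
mkdir -p pics
python3 - <<'E'
from workcell import readout, grab_frame, camera_info, bot
import cv2,numpy as np
for n in ("scene","top"):
    f=grab_frame(n); cv2.imwrite(f"pics/{n}0.png",f)
    c=camera_info(n); print(n,{k:(np.round(v,4).tolist() if k=="T" else v) for k,v in c.items()})
c=camera_info("wrist");print({k:np.round(v,4).tolist() for k,v in c.items()})
print(bot.pinch_z, readout.observe())
E
```

```text
scene {'fx': 444.3578345335687, 'fy': 444.3578345335687, 'cx': 248.41858905914347, 'cy': 188.0635556370869, 'T': [[-0.5885, 0.3935, -0.7063, -0.3304], [-0.8082, -0.2627, 0.5271, 0.4956], [0.0218, 0.881, 0.4726, 0.6399], [0.0, 0.0, 0.0, 1.0]]}
top {'fx': 377.57949086742593, 'fy': 377.57949086742593, 'cx': 248.26174742109114, 'cy': 187.58128572011188, 'T': [[-0.0104, 0.983, -0.1831, 0.3458], [-0.9999, -0.0113, -0.0041, -0.1629], [-0.0061, 0.1831, 0.9831, 1.0578], [0.0, 0.0, 0.0, 1.0]]}
{'fx': 273.5437, 'fy': 273.5437, 'cx': 258.3902, 'cy': 189.4815, 'hand_eye': [[-0.0001, 0.9516, 0.3072, 0.0793], [1.0, 0.0003, -0.0004, -0.0004], [-0.0005, 0.3072, -0.9516, -0.143], [0.0, 0.0, 0.0, 1.0]]}
0.0187 {'clock': 0.1, 'qpos': array([ 1.25879559,  0.52193208, -0.03634285,  1.59992261,  0.02121561,
        1.02108129, -0.11279605]), 'qd': array([-3.74597776e-04, -1.47554729e-03, -5.22729333e-04, -2.59496027e-03,
        8.47127283e-05,  2.34713158e-03, -8.21286122e-04]), 'joint_efforts': array([ 5.41673333e-03, -9.28484988e+01,  1.98458031e+00, -3.70532048e+01,
        1.81284308e-02,  5.40862646e-03,  1.36098315e-04]), 'position': array([ 0.14956344, -0.60655183,  0.23080719]), 'tool_rot': array([-3.14063745e+00,  7.10193716e-05,  2.41814757e-01]), 'force': array([-0.84871229, -0.29529059, -0.23509165]), 'moment': array([-0.03895464, -0.02770109,  0.00880698]), 'finger_force': 0.0, 'grip_width': 0.08533850730625661}
```

View pics/scene0.png

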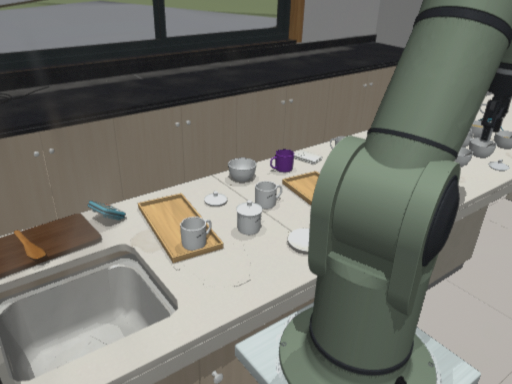

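View pics/top0.png

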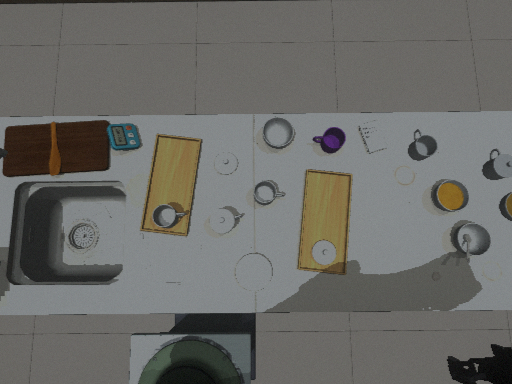

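The scene picture shows the cups' tray at the left with a cup at (194,233), the lidded cup at (249,218), the bare cup at (266,194), the loose lid at (215,199), the bowl at (242,170) and a purple cup at (284,160). In the top picture (right = -y, up = +x):
- **Cups' tray:** (172,185), with its cup at (165,215).
- **Lids' tray:** (326,221), with its lid at (323,252).
- **Loose lid:** (226,162).
- **Lidded cup:** (224,220), as it has a knob and a handle.
- **Bare cup:** (265,192), grey-white and open. The purple one at (331,139) is the look-alike and is excluded.

I'll confirm these in an enlarged crop.

```bash
cat > h.py <<'E'
import numpy as np, cv2
from workcell import readout, grab_frame, camera_info
from scipy.spatial.transform import Rotation as R
def cam(n):
    c=camera_info(n)
    if n=="wrist":
        s=readout.observe(); T=np.eye(4); T[:3,:3]=R.from_euler("xyz",s["tool_rot"]).as_matrix(); T[:3,3]=s["position"]
        c["T"]=T@np.array(c["hand_eye"])
    c["T"]=np.array(c["T"]); return c
def ray(c,u,v,z):
    "world point on plane z seen at pixel u,v"
    d=c["T"][:3,:3]@[(u-c["cx"])/c["fx"],-(v-c["cy"])/c["fy"],-1]; o=c["T"][:3,3]
    return o+d*(z-o[2])/d[2]
def proj(c,p):
    q=np.linalg.inv(c["T"])@np.r_[p,1]; return np.array([c["cx"]+c["fx"]*q[0]/-q[2], c["cy"]-c["fy"]*q[1]/-q[2]])
E
python3 - <<'E'
from h import *
f=cv2.imread("pics/top0.png"); c=cam("top"); cr=f[110:300,130:360]
cv2.imwrite("pics/crop0.png",cv2.resize(cr,None,fx=3.4,fy=3.15,interpolation=cv2.INTER_CUBIC))
hsv=cv2.cvtColor(f,cv2.COLOR_BGR2HSV)
m=cv2.inRange(hsv,(10,60,70),(30,255,255)); 
m=cv2.morphologyEx(m,cv2.MORPH_CLOSE,np.ones((5,5)))
for k in cv2.findContours(m,0,2)[0]:
    if cv2.contourArea(k)>2500:
        b=cv2.boxPoints(cv2.minAreaRect(k)); P=np.array([ray(c,*p,0.018)[:2] for p in b])
        print("tray px",b.round(1).tolist(),"ctr",P.mean(0).round(4),"sides",np.linalg.norm(np.diff(P,axis=0),axis=1).round(3)); 
        e=P[1]-P[0]; e2=P[2]-P[1]; e=e if np.linalg.norm(e)>np.linalg.norm(e2) else e2
        print(" yaw",np.arctan(e[1]/e[0]).round(4))
for n,u,v,z in [("knob on cup",224,219,.085),("lid loose",226,162,.031),("bare rim",263,192,.06),("bowl",278,132,.052),("lid tray",323,252,.036),("cup tray",165,215,.065)]: print(n,ray(c,u,v,z).round(3))
E
```

```text
tray px [[296.8999938964844, 270.1000061035156], [305.3999938964844, 168.5], [354.1000061035156, 172.60000610351562], [345.70001220703125, 274.1000061035156]] ctr [ 0.446  -0.3706] sides [0.282 0.137 0.282]
 yaw -0.1187
tray px [[139.60000610351562, 229.8000030517578], [154.6999969482422, 131.5], [200.89999389648438, 138.60000610351562], [185.8000030517578, 236.89999389648438]] ctr [0.5551 0.0602] sides [0.284 0.136 0.283]
 yaw -0.1119
knob on cup [ 0.445 -0.095  0.085]
lid loose [ 0.611 -0.097  0.031]
bare rim [ 0.519 -0.198  0.06 ]
bowl [ 0.69  -0.243  0.052]
lid tray [ 0.359 -0.356  0.036]
cup tray [0.46  0.062 0.065]
```

View pics/crop0.png

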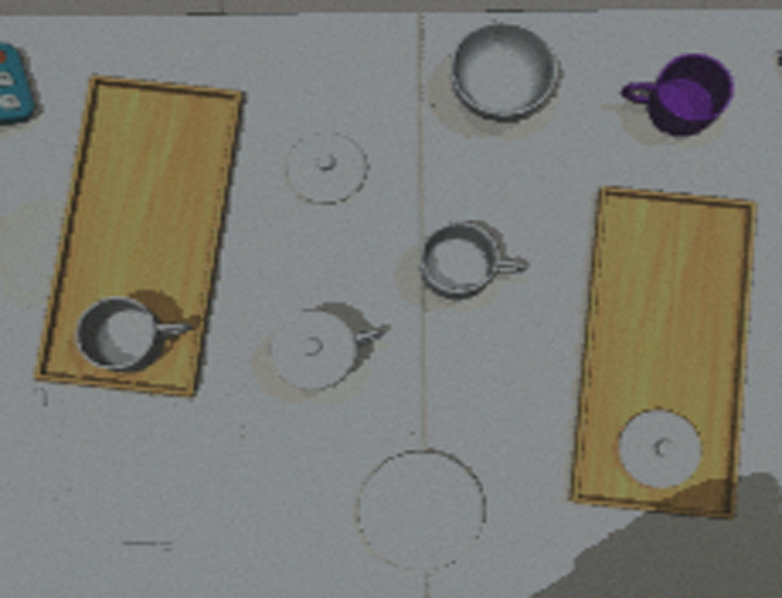

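The crop confirms it: loose lid (328,168), lidded cup with knob (314,346), bare grey cup (462,260). The purple one (692,95) stays out. The tray sizes measure well (282 x 136). I'll move to a viewing pose.

>>> drive_tool --targets '[{"dx": 0.31, "dy": -0.22, "dz": -0.05, "fingers": 0}, {"dx": 0.31, "dy": -0.22, "dz": -0.05}, {"dx": 0.31, "dy": -0.22, "dz": -0.05}, {"dx": 0.31, "dy": -0.22, "dz": -0.05}, {"dx": 0.31, "dy": -0.22, "dz": -0.05}, {"dx": 0.31, "dy": -0.22, "dz": -0.05}, {"dx": 0.31, "dy": -0.22, "dz": -0.05}, {"dx": 0.31, "dy": -0.22, "dz": -0.05}, {"dx": 0.31, "dy": -0.22, "dz": -0.05}, {"dx": 0.31, "dy": -0.22, "dz": -0.05}, {"dx": 0.31, "dy": -0.22, "dz": -0.05}, {"dx": 0.31, "dy": -0.22, "dz": -0.05}, {"dx": 0.31, "dy": -0.22, "dz": -0.05}, {"dx": 0.31, "dy": -0.22, "dz": -0.05}, {"dx": 0.31, "dy": -0.22, "dz": -0.05}, {"dx": 0.31, "dy": -0.22, "dz": -0.05}, {"dx": 0}]'

```text
invalid input
```

>>> drive_tool --targets '[{"yaw": -0.086}, {"yaw": -0.086}, {"yaw": -0.086}, {"yaw": -0.086}, {"yaw": -0.086}, {"yaw": -0.086}, {"yaw": -0.086}, {"yaw": -0.086}, {"yaw": -0.086}, {"yaw": 0}, {"yaw": 0}]'

```text
invalid input
```

Run:
```python
from h import *
s=readout.observe(); print(s["clock"],s["position"],s["tool_rot"],s["qpos"].round(2))
c=cam("wrist"); f=grab_frame("wrist"); cv2.imwrite("pics/w1.png",f); np.save("w1T.npy",c["T"])
for n,p in [("knob cup",(.445,-.095,.085)),("loose",(.611,-.097,.031)),("bare",(.519,-.198,.06)),("tray",(.555,.06,.018))]: print(n,proj(c,p).round())
```

```text
0.1 [ 0.14956344 -0.60655183  0.23080719] [-3.14063745e+00  7.10193716e-05  2.41814757e-01] [ 1.26  0.52 -0.04  1.6   0.02  1.02 -0.11]
knob cup [-412. -445.]
loose [-339. -702.]
bare [-202. -492.]
tray [-520. -604.]
```

View pics/w1.png

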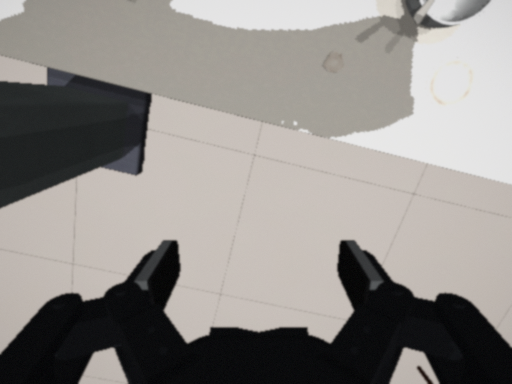

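The move was refused and the arm is still at its start pose (the wrist picture shows only the floor and the counter edge). I'll give every key in each row.

>>> drive_tool --targets '[{"dx": 0.31, "dy": -0.22, "dz": -0.05, "yaw": 0, "fingers": 0}, {"dx": 0.31, "dy": -0.22, "dz": -0.05, "yaw": 0, "fingers": 0}, {"dx": 0.31, "dy": -0.22, "dz": -0.05, "yaw": 0, "fingers": 0}, {"dx": 0.31, "dy": -0.22, "dz": -0.05, "yaw": 0, "fingers": 0}, {"dx": 0.31, "dy": -0.22, "dz": -0.05, "yaw": 0, "fingers": 0}, {"dx": 0.31, "dy": -0.22, "dz": -0.05, "yaw": 0, "fingers": 0}, {"dx": 0.31, "dy": -0.22, "dz": -0.05, "yaw": 0, "fingers": 0}, {"dx": 0.31, "dy": -0.22, "dz": -0.05, "yaw": 0, "fingers": 0}, {"dx": 0.31, "dy": -0.22, "dz": -0.05, "yaw": 0, "fingers": 0}, {"dx": 0.31, "dy": -0.22, "dz": -0.05, "yaw": 0, "fingers": 0}, {"dx": 0.31, "dy": -0.22, "dz": -0.05, "yaw": 0, "fingers": 0}, {"dx": 0.31, "dy": -0.22, "dz": -0.05, "yaw": 0, "fingers": 0}, {"dx": 0.31, "dy": -0.22, "dz": -0.05, "yaw": 0, "fingers": 0}, {"dx": 0.31, "dy": -0.22, "dz": -0.05, "yaw": 0, "fingers": 0}, {"dx": 0.31, "dy": -0.22, "dz": -0.05, "yaw": 0, "fingers": 0}, {"dx": 0.31, "dy": -0.22, "dz": -0.05, "yaw": 0, "fingers": 0}]' --squeeze 25

```text
clock: 1.75
position: [0.5476, -0.145, 0.3114]
tool_rot: [-3.142, 0.0, 0.242]
force: [1.0, -0.5, -1.0]
grip_width: 0.0854
finger_force: 0.0
```

>>> drive_tool --targets '[{"dx": 0, "dy": 0, "dz": 0, "yaw": -0.086, "fingers": 0}, {"dx": 0, "dy": 0, "dz": 0, "yaw": -0.086, "fingers": 0}, {"dx": 0, "dy": 0, "dz": 0, "yaw": -0.086, "fingers": 0}, {"dx": 0, "dy": 0, "dz": 0, "yaw": -0.086, "fingers": 0}, {"dx": 0, "dy": 0, "dz": 0, "yaw": -0.086, "fingers": 0}, {"dx": 0, "dy": 0, "dz": 0, "yaw": -0.086, "fingers": 0}, {"dx": 0, "dy": 0, "dz": 0, "yaw": -0.086, "fingers": 0}, {"dx": 0, "dy": 0, "dz": 0, "yaw": -0.086, "fingers": 0}, {"dx": 0, "dy": 0, "dz": 0, "yaw": -0.086, "fingers": 0}, {"dx": 0, "dy": 0, "dz": 0, "yaw": 0, "fingers": 0}, {"dx": 0, "dy": 0, "dz": 0, "yaw": 0, "fingers": 0}]'

```text
clock: 2.85
position: [0.5468, -0.1465, 0.3112]
tool_rot: [-3.141, -0.0, 1.453]
force: [-0.3, -1.5, 0.3]
grip_width: 0.0855
finger_force: 0.0
```

Run:
```python
from h import *
s=readout.observe(); print(s["clock"],s["position"],s["tool_rot"],s["qpos"].round(2))
c=cam("wrist"); f=grab_frame("wrist"); cv2.imwrite("pics/w2.png",f); np.save("w2T.npy",c["T"])
for n,p in [("knob cup",(.445,-.095,.085)),("loose",(.611,-.097,.031)),("bare",(.519,-.198,.06)),("tray",(.555,.06,.018))]: print(n,proj(c,p).round())
```

```text
2.85 [ 0.54684418 -0.1464597   0.3111723 ] [-3.14137489e+00 -1.38213537e-04  1.45308588e+00] [ 0.52  0.39 -0.5   1.64  0.2   1.17 -0.14]
knob cup [178. 133.]
loose [297. 117.]
bare [244. 194.]
tray [246.   4.]
```

View pics/w2.png

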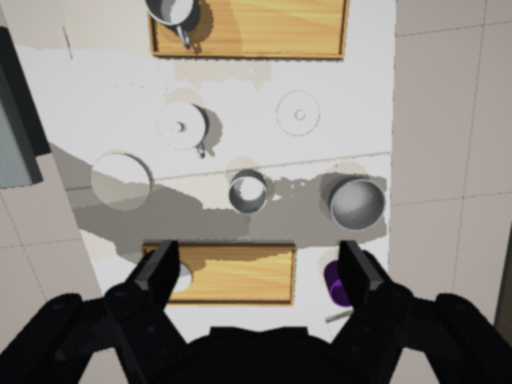

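The wrist view shows: loose lid knob (300,114), lidded cup knob (180,127), bare cup rim (248,190), bowl (357,203), lids' tray (220,273).

Run:
```python
from h import *
w=cam("wrist"); w["T"]=np.load("w2T.npy"); t=cam("top")
f=cv2.imread("pics/w2.png"); g=cv2.GaussianBlur(cv2.cvtColor(f,6),(3,3),0)
for n,(x,y),r in [("loose",(298,114),26),("lidded",(182,126),30),("bare",(248,191),24)]:
    k=cv2.HoughCircles(g[y-r:y+r,x-r:x+r],3,1,50,param1=60,param2=8 if 0 else .5,minRadius=12,maxRadius=28) if 0 else cv2.HoughCircles(g[y-r-12:y+r+12,x-r-12:x+r+12],cv2.HOUGH_GRADIENT,1,80,param1=60,param2=8,minRadius=15,maxRadius=27)
    if k is not None: print(n,(k[0,0]+[x-r-12,y-r-12,0]).round(1))
print("loose  w",ray(w,300,114.5,.030).round(4),"disc",ray(w,298,114,.012).round(4)," top",ray(t,226.2,161.7,.030).round(4),"disc",ray(t,226.5,163.3,.012).round(4))
print("lidded w",ray(w,180,127,.084).round(4),"disc",ray(w,183,126,.066).round(4)," top",ray(t,222.4,219.8,.084).round(4),"disc",ray(t,222.4,220.5,.066).round(4))
print("bare   w",ray(w,248,190.5,.06).round(4)," top",ray(t,265.9,192.5,.06).round(4))
for n,r in [("lids tray near corner L",(146,244)),("R",(295,243)),("cups tray corner L",(152,58)),("R",(344,59))]: print(n,ray(w,*r,.018).round(4))
print("lid in tray",ray(t,324,251.5,.019).round(4),"cup in tray",ray(t,164.7,215.7,.065).round(4))
```

```text
loose [297.5 115.5  21. ]
lidded [199.5 130.5  22.9]
bare [250.5 190.5  22.9]
loose  w [ 0.616  -0.0939  0.03  ] disc [ 0.6155 -0.0939  0.012 ]  top [ 0.6118 -0.0975  0.03  ] disc [ 0.6117 -0.0972  0.012 ]
lidded w [ 0.4495 -0.0879  0.084 ] disc [ 0.4487 -0.088   0.066 ]  top [ 0.4433 -0.0912  0.084 ] disc [ 0.4432 -0.0899  0.066 ]
bare   w [ 0.5256 -0.1939  0.06  ]  top [ 0.5177 -0.2059  0.06  ]
lids tray near corner L [ 0.3278 -0.2859  0.018 ]
R [ 0.593  -0.3151  0.018 ]
cups tray corner L [0.4101 0.0096 0.018 ]
R [ 0.6867 -0.0245  0.018 ]
lid in tray [ 0.3607 -0.362   0.019 ] cup in tray [0.4577 0.0627 0.065 ]
```

>>> drive_tool --targets '[{"dx": 0.1, "dy": 0.1, "dz": 0.3, "yaw": 0, "fingers": 0.45}, {"dx": 0.1, "dy": 0.1, "dz": 0.3, "yaw": 0, "fingers": 0.45}, {"dx": 0.1, "dy": 0.1, "dz": 0.3, "yaw": 0, "fingers": 0.45}, {"dx": 0.1, "dy": 0.1, "dz": 0.3, "yaw": 0, "fingers": 0.45}, {"dx": 0.1, "dy": 0.1, "dz": 0.3, "yaw": 0, "fingers": 0.45}, {"dx": 0.09, "dy": 0.115, "dz": 0.5, "yaw": 0, "fingers": 0.45}, {"dx": 0, "dy": 0, "dz": 0, "yaw": 0, "fingers": 0.45}, {"dx": 0, "dy": 0, "dz": 0, "yaw": 0, "fingers": 0.45}, {"dx": 0, "dy": 0, "dz": 0, "yaw": 0, "fingers": 0.45}]'

```text
clock: 3.8
position: [0.6148, -0.0955, 0.1154]
tool_rot: [3.139, 0.0, 1.456]
force: [0.3, 0.4, -0.3]
grip_width: 0.0471
finger_force: 0.0
```

Run:
```python
from h import *
s=readout.observe(); print(s["clock"],s["position"],s["tool_rot"],s["grip_width"])
c=cam("wrist"); f=grab_frame("wrist"); np.save("w3T.npy",c["T"])
u=proj(c,np.r_[s["position"][:2],0.03]); print("tcp foot px",u, "lid exp",proj(c,(.615,-.095,.03)))
cv2.circle(f,tuple(int(i) for i in u),3,(0,0,255),1)
cv2.imwrite("pics/w3.png",f)
```

```text
3.8 [ 0.61483408 -0.09550633  0.11541741] [3.13925911e+00 4.62266926e-04 1.45594689e+00] 0.04710435252856052
tcp foot px [257.66270094 195.32878945] lid exp [257.78308341 194.77009894]
```

View pics/w3.png

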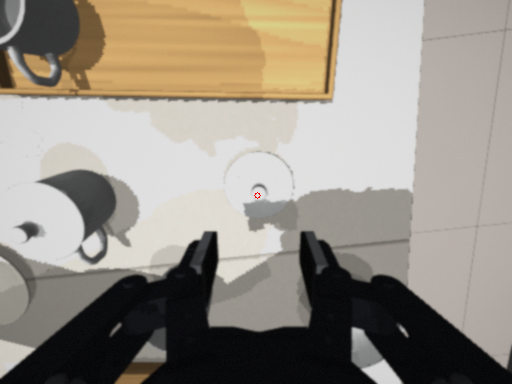

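The close view shows the loose lid's disc centred near (259,183.5) and its knob near (258,190), a few pixels above the TCP foot at (257.7,195.3).

Run:
```python
from h import *
w=cam("wrist"); w["T"]=np.load("w3T.npy"); f=cv2.imread("pics/w3.png"); g=cv2.GaussianBlur(cv2.cvtColor(f,6),(3,3),0)
k=cv2.HoughCircles(g[130:235,205:315],cv2.HOUGH_GRADIENT,1,80,param1=60,param2=8,minRadius=28,maxRadius=40); k=k[0,0]+[205,130,0]; print(k)
print("disc",ray(w,k[0],k[1],.012),ray(w,259,183.5,.012),"knob",ray(w,258.3,190,.031))
# knob edge blob
print(g[180:202,246:272])
```

```text
[258.5        185.5         33.79999924]
disc [ 0.61601062 -0.09206156  0.012     ] [ 0.6167029  -0.09016208  0.012     ] knob [ 0.61599818 -0.09032933  0.031     ]
[[224 224 224 224 224 224 224 224 224 224 224 224 223 224 224 224 224 224
  224 224 224 224 224 224 224 224]
 [224 224 224 224 224 224 224 224 224 223 222 220 220 220 221 222 223 223
  224 224 224 224 224 224 224 224]
 [224 224 224 224 224 224 224 223 221 218 213 209 206 206 209 213 217 221
  223 224 224 224 224 224 224 224]
 [224 224 224 224 224 223 222 219 213 203 192 183 177 177 182 191 202 211
  218 222 223 224 224 224 224 224]
 [224 224 224 224 224 222 218 209 194 177 161 149 141 140 145 156 171 188
  205 216 222 224 224 224 224 224]
 [224 224 224 224 223 220 210 192 170 151 139 131 126 124 123 127 138 156
  182 204 218 222 224 224 223 224]
 [224 224 224 224 222 215 198 174 155 147 147 150 150 147 140 132 129 136
  158 187 208 219 223 224 224 224]
 [224 224 224 224 220 207 186 166 161 169 180 187 190 187 179 167 152 141
  147 169 194 212 221 224 224 224]
 [224 224 224 223 216 201 181 172 182 197 208 213 215 213 208 2
[... 763 characters left out ...]
06 224 222
  216 208 206 210 216 221 224 224]
 [224 224 224 224 223 222 222 213 177 150 178 206 178 150 178 215 223 220
  214 210 211 216 221 224 224 224]
 [224 225 224 224 224 223 222 221 194 149 150 168 149 149 196 222 219 214
  210 210 213 219 223 224 224 224]
 [225 225 224 224 224 223 222 219 208 191 174 164 173 191 209 216 210 203
  200 202 209 216 220 222 222 223]
 [224 224 224 224 224 223 221 216 211 208 197 188 196 205 204 201 193 186
  183 187 195 204 210 214 218 221]
 [223 223 223 223 222 220 217 210 200 191 186 184 183 183 182 179 174 169
  169 172 179 186 192 200 209 216]
 [218 218 218 217 213 207 202 196 185 175 168 165 165 164 163 161 158 158
  160 163 165 167 171 180 192 200]]
```

>>> drive_tool --targets '[{"dx": 0.04, "dy": 0.01, "dz": 0.3, "yaw": 0, "fingers": 0.45}, {"dx": 0, "dy": 0, "dz": 0.3, "yaw": 0, "fingers": 0.45}, {"dx": 0, "dy": 0, "dz": 0.25, "yaw": 0, "fingers": 0.45}, {"dx": 0, "dy": 0, "dz": 0.12, "yaw": 0, "fingers": 0.45}, {"dx": 0, "dy": 0, "dz": 0, "yaw": 0, "fingers": 0.45}, {"dx": 0, "dy": 0, "dz": 0, "yaw": 0, "fingers": 1}, {"dx": 0, "dy": 0, "dz": 0, "yaw": 0, "fingers": 1}, {"dx": 0, "dy": 0, "dz": 0, "yaw": 0, "fingers": 1}, {"dx": 0, "dy": 0, "dz": 0, "yaw": 0, "fingers": 1}, {"dx": 0, "dy": 0, "dz": 0, "yaw": 0, "fingers": 1}, {"dx": 0, "dy": 0, "dz": 0, "yaw": 0, "fingers": 1}]' --squeeze 25

```text
clock: 4.95
position: [0.6165, -0.0913, 0.0178]
tool_rot: [3.14, 0.0, 1.457]
force: [-2.1, -0.1, 9.9]
grip_width: 0.0114
finger_force: 24.4
```

>>> drive_tool --targets '[{"dx": 0, "dy": 0, "dz": -0.05, "yaw": 0, "fingers": 1}, {"dx": 0, "dy": 0, "dz": -0.2, "yaw": 0, "fingers": 1}, {"dx": 0, "dy": 0, "dz": -0.35, "yaw": 0, "fingers": 1}, {"dx": 0, "dy": 0, "dz": -0.35, "yaw": 0, "fingers": 1}, {"dx": 0, "dy": 0, "dz": -0.35, "yaw": 0, "fingers": 1}, {"dx": -0.1, "dy": -0.02, "dz": 0, "yaw": 0, "fingers": 1}, {"dx": -0.2, "dy": -0.04, "dz": 0, "yaw": 0, "fingers": 1}, {"dx": -0.3, "dy": -0.05, "dz": 0, "yaw": 0, "fingers": 1}, {"dx": -0.3, "dy": -0.05, "dz": 0, "yaw": 0, "fingers": 1}, {"dx": -0.3, "dy": -0.05, "dz": 0, "yaw": 0, "fingers": 1}, {"dx": -0.3, "dy": -0.05, "dz": 0, "yaw": 0, "fingers": 1}, {"dx": -0.3, "dy": -0.05, "dz": 0, "yaw": 0, "fingers": 1}, {"dx": -0.3, "dy": -0.05, "dz": 0, "yaw": 0, "fingers": 1}, {"dx": -0.3, "dy": -0.05, "dz": 0, "yaw": 0, "fingers": 1}, {"dx": -0.3, "dy": -0.05, "dz": 0, "yaw": 0, "fingers": 1}, {"dx": -0.3, "dy": -0.05, "dz": 0, "yaw": 0, "fingers": 1}, {"dx": -0.25, "dy": -0.06, "dz": 0, "yaw": 0, "fingers": 1}, {"dx": 0, "dy": 0, "dz": 0, "yaw": 0, "fingers": 1}, {"dx": 0, "dy": 0, "dz": 0, "yaw": 0, "fingers": 1}]'

```text
clock: 6.85
position: [0.5218, -0.4078, 0.1462]
tool_rot: [-3.141, -0.0, 1.457]
force: [0.1, -0.0, 0.0]
grip_width: 0.0113
finger_force: 24.5
```

Run:
```python
from h import *
s=readout.observe(); print(s["clock"],s["position"],s["tool_rot"],s["grip_width"],s["finger_force"])
c=cam("wrist"); f=grab_frame("wrist"); np.save("w4T.npy",c["T"]); g=grab_frame("scene")
cv2.imwrite("pics/w4.png",f); cv2.imwrite("pics/s4.png",g)
```

```text
6.85 [ 0.52184462 -0.40779109  0.14622284] [-3.14145803e+00 -2.83087091e-04  1.45653433e+00] 0.011320065986304667 24.45856600999832
```

View pics/w4.png

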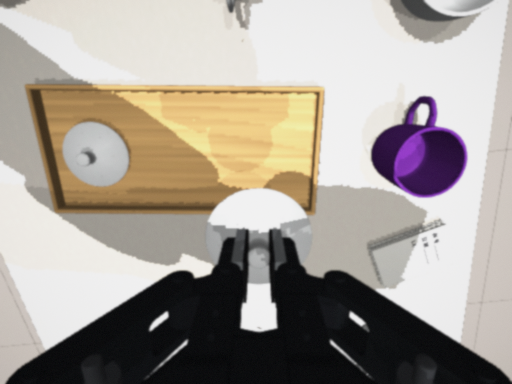

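The lid is held at (258,235), about 30 mm past the slot because I miscounted rows. The tray corners are at (27,86), (324,87), (316,214) and (56,213), and the tray's own lid at (96,153).

Run:
```python
from h import *
c=cam("wrist"); c["T"]=np.load("w4T.npy")
P=np.array([ray(c,*p,.018)[:2] for p in [(27,86),(324,87),(316,214),(56,213)]]); print(P.round(4),P.mean(0).round(4))
print(np.linalg.norm(np.diff(P,axis=0),axis=1)); yaw=np.arctan2(*(P[1]-P[0])[::-1]); print(yaw,np.arctan2(*(P[2]-P[3])[::-1]))
ctr=P.mean(0); ex=np.array([np.cos(yaw),np.sin(yaw)]); ey=np.array([-ex[1],ex[0]])
l=ray(c,97,152,.017)[:2]-ctr; k=ray(c,87,157,.035)[:2]-ctr; print("lid in tray frame",l@ex,l@ey,"knob",k@ex,k@ey)
for x in (.085,0): print(x,ctr+x*ex)
```

```text
[[ 0.3191 -0.2912]
 [ 0.5933 -0.3236]
 [ 0.5795 -0.4506]
 [ 0.3026 -0.4177]] [ 0.4486 -0.3708]
[0.27605704 0.12772032 0.27886381]
-0.11759230457015582 -0.11814731894685804
lid in tray frame -0.08441184311100129 0.0020956981247831088 knob -0.08397312269675637 0.0005546181487139761
0.085 [ 0.53305919 -0.38074108]
0 [ 0.4486462  -0.37076875]
```

>>> drive_tool --targets '[{"dx": 0.15, "dy": 0.04, "dz": 0.1, "yaw": 0, "fingers": 1}, {"dx": 0.14, "dy": 0.035, "dz": 0.2, "yaw": 0, "fingers": 1}, {"dx": 0, "dy": 0, "dz": 0.35, "yaw": 0, "fingers": 1}, {"dx": 0, "dy": 0, "dz": 0.3, "yaw": 0, "fingers": 1}, {"dx": 0, "dy": 0, "dz": 0.15, "yaw": 0, "fingers": 1}, {"dx": 0, "dy": 0, "dz": 0.08, "yaw": 0, "fingers": 1}, {"dx": 0, "dy": 0, "dz": 0.04, "yaw": 0, "fingers": 1}, {"dx": 0, "dy": 0, "dz": 0, "yaw": 0, "fingers": 1}, {"dx": 0, "dy": 0, "dz": 0, "yaw": 0, "fingers": 1}]'

```text
clock: 7.85
position: [0.5336, -0.3799, 0.0254]
tool_rot: [3.14, 0.001, 1.457]
force: [-0.5, 0.7, 0.1]
grip_width: 0.0111
finger_force: 24.5
```

>>> drive_tool --targets '[{"dx": 0, "dy": 0, "dz": 0.015, "yaw": 0, "fingers": 1}, {"dx": 0, "dy": 0, "dz": 0.01, "yaw": 0, "fingers": 1}, {"dx": 0, "dy": 0, "dz": 0, "yaw": 0, "fingers": 1}]'

```text
clock: 8.15
position: [0.5333, -0.3799, 0.0228]
tool_rot: [3.141, 0.001, 1.457]
force: [-2.9, 1.9, 10.6]
grip_width: 0.0111
finger_force: 25.5
```

>>> drive_tool --targets '[{"dx": 0, "dy": 0, "dz": 0, "yaw": 0, "fingers": 0.45}, {"dx": 0, "dy": 0, "dz": 0, "yaw": 0, "fingers": 0.45}, {"dx": 0, "dy": 0, "dz": 0, "yaw": 0, "fingers": 0.45}, {"dx": 0, "dy": 0, "dz": -0.15, "yaw": 0, "fingers": 0.45}, {"dx": 0, "dy": 0, "dz": -0.4, "yaw": 0, "fingers": 0.45}, {"dx": 0, "dy": 0, "dz": -0.5, "yaw": 0, "fingers": 0.45}, {"dx": 0, "dy": 0, "dz": -0.5, "yaw": 0, "fingers": 0.45}, {"dx": 0, "dy": 0, "dz": -0.1, "yaw": 0, "fingers": 0.45}, {"dx": 0.4, "dy": -0.16, "dz": 0, "yaw": 0, "fingers": 0.45}, {"dx": 0.4, "dy": -0.16, "dz": 0, "yaw": 0, "fingers": 0.45}, {"dx": 0.4, "dy": -0.17, "dz": 0, "yaw": 0, "fingers": 0.45}, {"dx": 0.4, "dy": -0.17, "dz": 0, "yaw": 0, "fingers": 0.45}, {"dx": 0.4, "dy": -0.17, "dz": 0, "yaw": 0, "fingers": 0.45}, {"dx": 0.4, "dy": -0.17, "dz": 0, "yaw": 0, "fingers": 0.45}, {"dx": 0.4, "dy": -0.17, "dz": 0, "yaw": 0, "fingers": 0.45}, {"dx": 0, "dy": 0, "dz": 0, "yaw": 0, "fingers": 0.45}, {"dx": 0, "dy": 0, "dz": 0, "yaw": 0, "fingers": 0.45}]'

```text
clock: 9.85
position: [0.4485, -0.0876, 0.1876]
tool_rot: [3.141, 0.001, 1.459]
force: [0.0, 0.5, 0.6]
grip_width: 0.0471
finger_force: 0.0
```

Run:
```python
from h import *
s=readout.observe(); print(s["clock"],s["position"],s["tool_rot"],s["grip_width"])
c=cam("wrist"); f=grab_frame("wrist"); np.save("w5T.npy",c["T"])
u=proj(c,np.r_[s["position"][:2],0.084]); print("tcp foot px",u)
g=grab_frame("top")[140:300,280:370]
g=cv2.resize(g,None,fx=2.4,fy=2.4); f2=f.copy(); cv2.imwrite("pics/w5raw.png",f); cv2.circle(f2,tuple(int(i) for i in u),2,(0,0,255),1)
o=np.zeros((384,512+g.shape[1],3),np.uint8); o[:,:512]=f2; o[:384,512:]=g[:384]; cv2.imwrite("pics/w5.png",o)
```

```text
9.85 [ 0.44853419 -0.08762791  0.1875572 ] [3.14058170e+00 5.76944207e-04 1.45935021e+00] 0.04705953746335887
tcp foot px [257.82598737 189.03511154]
```

View pics/w5.png

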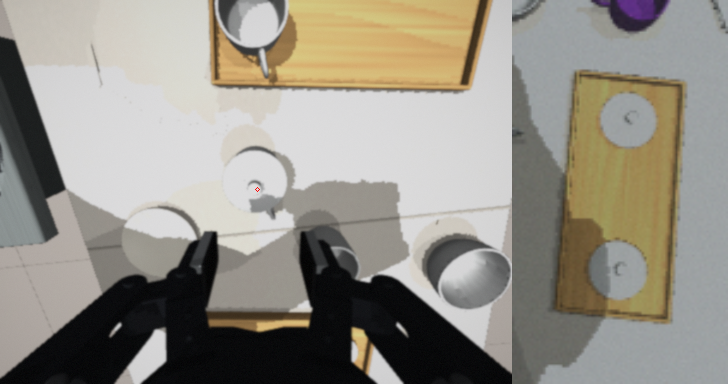

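The loose lid now lies flat in its tray (at (628,117) in the inset). The lidded cup's disc is centred near (255,181) and its knob near (256,188).

Run:
```python
from h import *
c=cam("wrist"); c["T"]=np.load("w5T.npy"); g=cv2.cvtColor(cv2.imread("pics/w5raw.png"),6)
print(g[177:203,244:270])
b=cv2.inRange(g,205,255); 
print("disc rays",[ray(c,255,v,.066).round(4) for v in (180,182)],"knob",[ray(c,u,v,.084).round(4) for u,v in ((256,187),(257,189))])
```

```text
[[220 220 221 219 220 220 220 220 219 219 220 219 219 220 220 220 219 220
  219 220 220 221 219 220 220 219]
 [220 220 220 220 221 220 220 218 217 215 214 214 216 218 219 219 219 221
  220 220 219 220 219 219 220 219]
 [216 217 220 220 220 219 215 209 204 199 196 197 202 206 214 218 219 219
  219 221 220 220 220 221 219 220]
 [213 215 220 220 219 214 201 185 170 162 156 156 164 178 194 204 212 217
  220 220 221 220 220 220 220 220]
 [216 217 218 218 213 199 176 151 134 125 121 118 121 132 150 170 193 211
  217 218 220 219 220 220 220 220]
 [219 219 219 214 200 175 148 136 136 138 140 133 123 113 113 134 169 197
  207 211 216 220 219 220 221 220]
 [219 220 218 207 182 153 152 164 179 187 189 184 169 147 122 114 140 173
  188 200 212 220 220 221 220 220]
 [220 219 216 200 171 162 181 200 209 213 215 213 205 191 163 130 133 159
  177 191 210 219 220 220 221 221]
 [220 220 217 200 181 189 207 216 219 219 219 219 218 212 195 165 146 157
  173 189 210 219 220 220 220 220]
 [219 220 215 205 198 208 218 219 220 220 219 219 221 219 212 193 168 161
  172 190 209 217 219 220 221 220]
 [219 217 
[... 1195 characters left out ...]
220 220 219 214 208 204 202 203 202 202 202 196 184 177 167 156 150
  149 150 145 145 144 143 141 142]
 [220 219 219 217 206 185 172 171 169 170 170 169 163 156 152 148 145 145
  143 144 143 142 143 143 142 143]
 [219 220 220 218 202 173 152 148 146 148 147 147 147 145 143 143 143 142
  141 142 142 141 142 142 140 141]
 [219 219 220 217 204 178 153 143 141 141 142 142 142 144 142 143 141 143
  142 140 140 140 142 141 140 139]
 [219 219 220 219 211 191 160 144 140 141 142 141 141 142 141 142 142 140
  140 141 139 140 140 140 141 141]]
disc rays [array([ 0.4461, -0.0836,  0.066 ]), array([ 0.4459, -0.0857,  0.066 ])] knob [array([ 0.447 , -0.0854,  0.084 ]), array([ 0.4478, -0.0875,  0.084 ])]
```

>>> drive_tool --targets '[{"dx": 0.01, "dy": -0.025, "dz": 0.3, "yaw": 0, "fingers": 0.45}, {"dx": 0, "dy": 0, "dz": 0.3, "yaw": 0, "fingers": 0.45}, {"dx": 0, "dy": 0, "dz": 0.25, "yaw": 0, "fingers": 0.45}, {"dx": 0, "dy": 0, "dz": 0.2, "yaw": 0, "fingers": 0.45}, {"dx": 0, "dy": 0, "dz": 0.1, "yaw": 0, "fingers": 0.45}, {"dx": 0, "dy": 0, "dz": 0, "yaw": 0, "fingers": 0.45}, {"dx": 0, "dy": 0, "dz": 0, "yaw": 0, "fingers": 0.7}, {"dx": 0, "dy": 0, "dz": 0, "yaw": 0, "fingers": 1}, {"dx": 0, "dy": 0, "dz": 0, "yaw": 0, "fingers": 1}, {"dx": 0, "dy": 0, "dz": 0, "yaw": 0, "fingers": 1}, {"dx": 0, "dy": 0, "dz": 0, "yaw": 0, "fingers": 1}]'

```text
clock: 11.05
position: [0.4463, -0.0872, 0.0724]
tool_rot: [3.141, 0.0, 1.457]
force: [-2.4, -0.8, 8.6]
grip_width: 0.0112
finger_force: 24.7
```

>>> drive_tool --targets '[{"dx": 0, "dy": 0, "dz": -0.05, "yaw": 0, "fingers": 1}, {"dx": 0, "dy": 0, "dz": -0.08, "yaw": 0, "fingers": 1}, {"dx": 0, "dy": 0, "dz": -0.15, "yaw": 0, "fingers": 1}, {"dx": 0, "dy": 0, "dz": -0.3, "yaw": 0, "fingers": 1}, {"dx": 0, "dy": 0, "dz": -0.3, "yaw": 0, "fingers": 1}, {"dx": 0, "dy": 0, "dz": -0.2, "yaw": 0, "fingers": 1}, {"dx": -0.2, "dy": 0.02, "dz": 0, "yaw": 0, "fingers": 1}, {"dx": -0.4, "dy": 0.05, "dz": 0, "yaw": 0, "fingers": 1}, {"dx": -0.4, "dy": 0.05, "dz": 0, "yaw": 0, "fingers": 1}, {"dx": -0.4, "dy": 0.05, "dz": 0, "yaw": 0, "fingers": 1}, {"dx": -0.4, "dy": 0.05, "dz": 0, "yaw": 0, "fingers": 1}, {"dx": -0.4, "dy": 0.05, "dz": 0, "yaw": 0, "fingers": 1}, {"dx": -0.4, "dy": 0.05, "dz": 0, "yaw": 0, "fingers": 1}, {"dx": -0.2, "dy": 0.03, "dz": 0, "yaw": 0, "fingers": 1}, {"dx": 0, "dy": 0, "dz": 0, "yaw": 0, "fingers": 1}, {"dx": 0, "dy": 0, "dz": 0, "yaw": 0, "fingers": 1}]'

```text
clock: 12.65
position: [0.4491, -0.3687, 0.1802]
tool_rot: [3.141, -0.001, 1.457]
force: [-0.2, 0.9, -0.2]
grip_width: 0.0115
finger_force: 24.4
```

Run:
```python
from h import *
f=grab_frame("wrist"); cv2.imwrite("pics/w6.png",f)
```

View pics/w6.png

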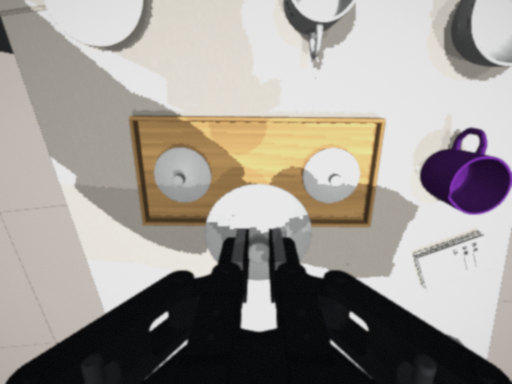

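The held lid hangs centrally between the two lids at (182,174) and (331,175), so I'll lower it.

>>> drive_tool --targets '[{"dx": -0.01, "dy": 0, "dz": 0.3, "yaw": 0, "fingers": 1}, {"dx": 0, "dy": 0, "dz": 0.4, "yaw": 0, "fingers": 1}, {"dx": 0, "dy": 0, "dz": 0.4, "yaw": 0, "fingers": 1}, {"dx": 0, "dy": 0, "dz": 0.3, "yaw": 0, "fingers": 1}, {"dx": 0, "dy": 0, "dz": 0.1, "yaw": 0, "fingers": 1}, {"dx": 0, "dy": 0, "dz": 0.05, "yaw": 0, "fingers": 1}, {"dx": 0, "dy": 0, "dz": 0.015, "yaw": 0, "fingers": 1}, {"dx": 0, "dy": 0, "dz": 0, "yaw": 0, "fingers": 1}, {"dx": 0, "dy": 0, "dz": 0, "yaw": 0, "fingers": 1}]'

```text
clock: 13.6
position: [0.4496, -0.3705, 0.0245]
tool_rot: [3.14, 0.001, 1.457]
force: [-0.0, 0.2, 0.2]
grip_width: 0.0117
finger_force: 24.5
```

>>> drive_tool --targets '[{"dx": 0, "dy": 0, "dz": 0.01, "yaw": 0, "fingers": 1}, {"dx": 0, "dy": 0, "dz": 0.005, "yaw": 0, "fingers": 1}, {"dx": 0, "dy": 0, "dz": 0, "yaw": 0, "fingers": 0.45}, {"dx": 0, "dy": 0, "dz": 0, "yaw": 0, "fingers": 0.45}, {"dx": 0, "dy": 0, "dz": 0, "yaw": 0, "fingers": 0.45}, {"dx": 0, "dy": 0, "dz": -0.15, "yaw": 0, "fingers": 0.45}, {"dx": 0, "dy": 0, "dz": -0.4, "yaw": 0, "fingers": 0.45}, {"dx": 0, "dy": 0, "dz": -0.5, "yaw": 0, "fingers": 0.45}, {"dx": 0, "dy": 0, "dz": -0.5, "yaw": 0, "fingers": 0.45}, {"dx": 0, "dy": 0, "dz": -0.2, "yaw": 0, "fingers": 0}, {"dx": 0.3, "dy": 0.09, "dz": 0, "yaw": 0, "fingers": 0}, {"dx": 0.4, "dy": 0.11, "dz": 0, "yaw": 0, "fingers": 0}, {"dx": 0.4, "dy": 0.11, "dz": 0, "yaw": 0, "fingers": 0}, {"dx": 0.4, "dy": 0.11, "dz": 0, "yaw": 0, "fingers": 0}, {"dx": 0.3, "dy": 0.11, "dz": 0, "yaw": 0, "fingers": 0}, {"dx": 0, "dy": 0, "dz": 0, "yaw": 0, "fingers": 0}, {"dx": 0, "dy": 0, "dz": 0, "yaw": 0, "fingers": 0}]'

```text
clock: 15.3
position: [0.5221, -0.1968, 0.1976]
tool_rot: [3.141, 0.0, 1.459]
force: [-0.3, -0.3, -0.1]
grip_width: 0.0852
finger_force: 0.0
```

Run:
```python
from h import *
s=readout.observe(); print(s["clock"],s["position"],s["tool_rot"],s["grip_width"])
c=cam("wrist"); f=grab_frame("wrist"); np.save("w7T.npy",c["T"])
u=proj(c,np.r_[s["position"][:2],0.06]); print("tcp foot px",u)
t=grab_frame("top"); g=cv2.resize(t[140:300,280:370],None,fx=2.4,fy=2.4); cv2.imwrite("pics/w7raw.png",f); cv2.circle(f,tuple(int(i) for i in u),2,(0,0,255),1)
o=np.zeros((384,512+g.shape[1],3),np.uint8); o[:,:512]=f; o[:384,512:]=g[:384]; cv2.imwrite("pics/w7.png",o)
```

```text
15.3 [ 0.52214366 -0.19677329  0.19761485] [3.14123096e+00 3.06627634e-04 1.45904002e+00] 0.08515946091476567
tcp foot px [257.96705266 179.28624866]
```

View pics/w7.png

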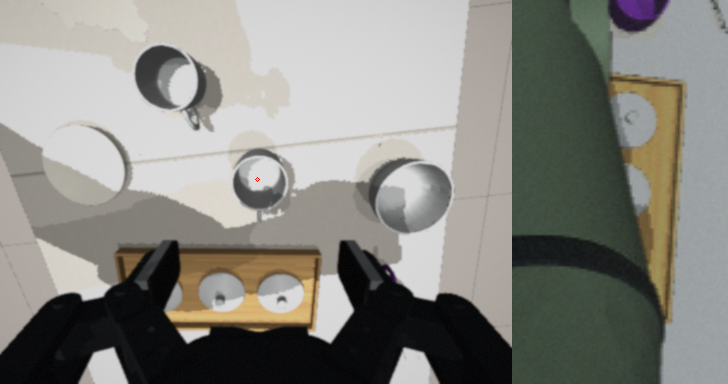

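All three lids now lie flat in their tray. The bare cup's rim is centred near (260.5,182.5), with its handle pointing down-image at (262,215), so a grasp across it is free of the handle.

>>> drive_tool --targets '[{"dx": -0.04, "dy": 0.025, "dz": 0.3, "yaw": 0, "fingers": 0}, {"dx": 0, "dy": 0, "dz": 0.4, "yaw": 0, "fingers": 0}, {"dx": 0, "dy": 0, "dz": 0.3, "yaw": 0, "fingers": 0}, {"dx": 0, "dy": 0, "dz": 0.3, "yaw": 0, "fingers": 0}, {"dx": 0, "dy": 0, "dz": 0.3, "yaw": 0, "fingers": 0}, {"dx": 0, "dy": 0, "dz": 0.2, "yaw": 0, "fingers": 0}, {"dx": 0, "dy": 0, "dz": 0, "yaw": 0, "fingers": 0}, {"dx": 0, "dy": 0, "dz": 0, "yaw": 0, "fingers": 0.15}, {"dx": 0, "dy": 0, "dz": 0, "yaw": 0, "fingers": 0.3}, {"dx": 0, "dy": 0, "dz": 0, "yaw": 0, "fingers": 0.5}, {"dx": 0, "dy": 0, "dz": 0, "yaw": 0, "fingers": 1}, {"dx": 0, "dy": 0, "dz": 0, "yaw": 0, "fingers": 1}, {"dx": 0, "dy": 0, "dz": 0, "yaw": 0, "fingers": 1}]' --squeeze 30

```text
clock: 16.7
position: [0.5246, -0.202, 0.0183]
tool_rot: [3.14, 0.001, 1.457]
force: [-3.5, -0.0, 7.2]
grip_width: 0.0605
finger_force: 31.9
```

>>> drive_tool --targets '[{"dx": 0, "dy": 0, "dz": -0.05, "yaw": 0, "fingers": 1}, {"dx": 0, "dy": 0, "dz": -0.15, "yaw": 0, "fingers": 1}, {"dx": 0, "dy": 0, "dz": -0.3, "yaw": 0, "fingers": 1}, {"dx": 0, "dy": 0, "dz": -0.4, "yaw": 0, "fingers": 1}, {"dx": 0, "dy": 0, "dz": -0.4, "yaw": 0, "fingers": 1}, {"dx": 0.2, "dy": 0.06, "dz": 0, "yaw": 0, "fingers": 1}, {"dx": 0.4, "dy": 0.12, "dz": 0, "yaw": 0, "fingers": 1}, {"dx": 0.4, "dy": 0.12, "dz": 0, "yaw": 0, "fingers": 1}, {"dx": 0.4, "dy": 0.13, "dz": 0, "yaw": 0, "fingers": 1}, {"dx": 0.4, "dy": 0.13, "dz": 0, "yaw": 0, "fingers": 1}, {"dx": 0.4, "dy": 0.13, "dz": 0, "yaw": 0, "fingers": 1}, {"dx": 0.4, "dy": 0.12, "dz": 0, "yaw": 0, "fingers": 1}, {"dx": 0.14, "dy": 0.05, "dz": 0, "yaw": 0, "fingers": 1}, {"dx": 0, "dy": 0, "dz": 0, "yaw": 0, "fingers": 1}, {"dx": 0, "dy": 0, "dz": 0, "yaw": 0, "fingers": 1}]'

```text
clock: 18.2
position: [0.6403, 0.0604, 0.1476]
tool_rot: [3.141, 0.0, 1.457]
force: [-0.2, -0.2, -1.3]
grip_width: 0.0605
finger_force: 33.1
```

Run:
```python
from h import *
s=readout.observe(); print(s["clock"],s["position"],s["tool_rot"],s["grip_width"])
c=cam("wrist"); f=grab_frame("wrist"); np.save("w8T.npy",c["T"]); cv2.imwrite("pics/w8.png",f)
```

```text
18.2 [0.64033148 0.06035105 0.14757879] [3.14130045e+00 3.75650745e-04 1.45733841e+00] 0.06049822789179455
```

View pics/w8.png

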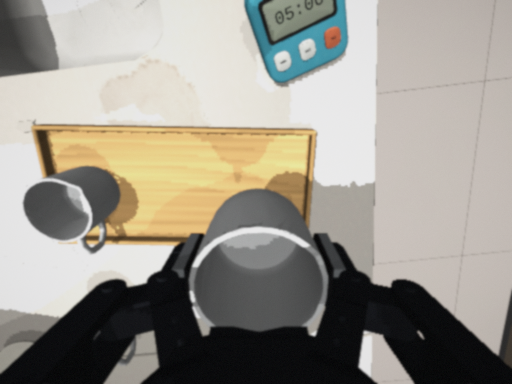

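The held cup is upright at the centre. The cups' tray's +y edge runs from (33,126) to (316,130), its -y edge passes near (150,243), and its own cup has its rim near (59,210).

Run:
```python
from h import *
c=cam("wrist"); c["T"]=np.load("w8T.npy")
a,b=[ray(c,*p,.018)[:2] for p in [(33,126),(316,130)]]; e=b-a; L=np.linalg.norm(e); e/=L; n=np.array([-e[1],e[0]])
q=ray(c,150,244,.018)[:2]; print("len",L,"yaw",np.arctan2(e[1],e[0]),"width",(a-q)@n)
ctr=(a+b)/2-.065*n; print("ctr",ctr,"alt", (a+b)/2-n*(a-q)@n/2)
r=ray(c,59,210,.065)[:2]-ctr; print("cup in tray (tray frame)",r@e,r@n)
for x,y in ((.088,.008),(-.002,.008)): print((x,y),ctr+x*e+y*n)
```

```text
len 0.2760585206788618 yaw -0.12740137964200465 width 0.12776799435427375
ctr [0.55753789 0.05897815] alt [0.49786733 0.05552208]
cup in tray (tray frame) -0.09455409203307114 -0.0033943786169481375
(0.088, 0.008) [0.64584115 0.0557323 ]
(-0.002, 0.008) [0.55657056 0.06716743]
```

>>> drive_tool --targets '[{"dx": -0.025, "dy": 0.035, "dz": 0.2, "yaw": 0, "fingers": 1}, {"dx": 0, "dy": 0, "dz": 0.3, "yaw": 0, "fingers": 1}, {"dx": 0, "dy": 0, "dz": 0.3, "yaw": 0, "fingers": 1}, {"dx": 0, "dy": 0, "dz": 0.25, "yaw": 0, "fingers": 1}, {"dx": 0, "dy": 0, "dz": 0.1, "yaw": 0, "fingers": 1}, {"dx": 0, "dy": 0, "dz": 0.05, "yaw": 0, "fingers": 1}, {"dx": 0, "dy": 0, "dz": 0.03, "yaw": 0, "fingers": 1}, {"dx": 0, "dy": 0, "dz": 0, "yaw": 0, "fingers": 1}, {"dx": 0, "dy": 0, "dz": 0, "yaw": 0, "fingers": 1}]'

```text
clock: 19.15
position: [0.6442, 0.0582, 0.0248]
tool_rot: [3.14, -0.0, 1.457]
force: [0.1, -0.2, -1.0]
grip_width: 0.0605
finger_force: 33.1
```

>>> drive_tool --targets '[{"dx": 0, "dy": 0, "dz": 0.01, "yaw": 0, "fingers": 1}, {"dx": 0, "dy": 0, "dz": 0.005, "yaw": 0, "fingers": 1}, {"dx": 0, "dy": 0, "dz": 0, "yaw": 0, "fingers": 1}]'

```text
clock: 19.45
position: [0.6442, 0.0584, 0.0233]
tool_rot: [3.14, -0.0, 1.458]
force: [-3.3, 0.6, 10.4]
grip_width: 0.0608
finger_force: 34.0
```

>>> drive_tool --targets '[{"dx": 0, "dy": 0, "dz": 0, "yaw": 0, "fingers": 0.2}, {"dx": 0, "dy": 0, "dz": 0, "yaw": 0, "fingers": 0.05}, {"dx": 0, "dy": 0, "dz": 0, "yaw": 0, "fingers": 0.05}, {"dx": 0, "dy": 0, "dz": 0, "yaw": 0, "fingers": 0.05}, {"dx": 0, "dy": 0, "dz": -0.1, "yaw": 0, "fingers": 0.05}, {"dx": 0, "dy": 0, "dz": -0.3, "yaw": 0, "fingers": 0.05}, {"dx": 0, "dy": 0, "dz": -0.4, "yaw": 0, "fingers": 0.05}, {"dx": 0, "dy": 0, "dz": -0.5, "yaw": 0, "fingers": 0}, {"dx": 0, "dy": 0, "dz": -0.45, "yaw": 0, "fingers": 0}, {"dx": -0.26, "dy": -0.3, "dz": 0, "yaw": 0, "fingers": 0}, {"dx": -0.28, "dy": -0.3, "dz": 0, "yaw": 0, "fingers": 0}, {"dx": -0.28, "dy": -0.3, "dz": 0, "yaw": 0, "fingers": 0}, {"dx": -0.28, "dy": -0.3, "dz": 0, "yaw": 0, "fingers": 0}, {"dx": -0.28, "dy": -0.3, "dz": 0, "yaw": 0, "fingers": 0}, {"dx": -0.28, "dy": -0.3, "dz": 0, "yaw": 0, "fingers": 0}, {"dx": 0, "dy": 0, "dz": 0, "yaw": 0, "fingers": 0}, {"dx": 0, "dy": 0, "dz": 0, "yaw": 0, "fingers": 0}]'

```text
clock: 21.15
position: [0.4461, -0.0869, 0.1982]
tool_rot: [3.14, 0.001, 1.456]
force: [0.3, 1.2, 0.5]
grip_width: 0.0857
finger_force: 0.0
```

Run:
```python
from h import *
s=readout.observe(); print(s["clock"],s["position"],s["tool_rot"],s["grip_width"])
c=cam("wrist"); f=grab_frame("wrist"); np.save("w9T.npy",c["T"])
u=proj(c,np.r_[s["position"][:2],0.06]); print("tcp foot px",u); cv2.imwrite("pics/w9raw.png",f)
cv2.circle(f,tuple(int(i) for i in u),2,(0,0,255),1); cv2.imwrite("pics/w9.png",f)
```

```text
21.15 [ 0.44611442 -0.08690114  0.19818756] [3.14025600e+00 5.63322734e-04 1.45626579e+00] 0.0856618494459604
tcp foot px [257.84265532 179.1093285 ]
```

View pics/w9.png

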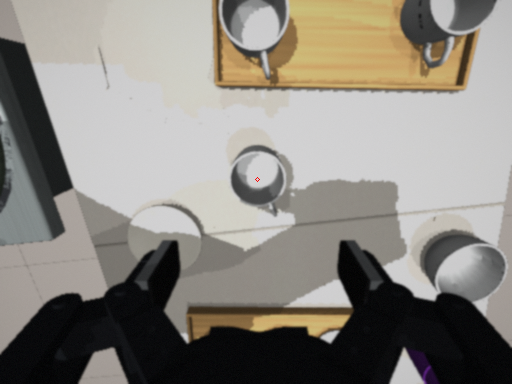

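The bare cup stands in the tray, upright. The last cup, now without its lid, has its rim centred near (258.5,178), almost at the TCP foot, with its handle at (275,212) clear of the fingers.

>>> drive_tool --targets '[{"dx": 0.01, "dy": 0.005, "dz": 0.3, "yaw": 0, "fingers": 0}, {"dx": 0, "dy": 0, "dz": 0.4, "yaw": 0, "fingers": 0}, {"dx": 0, "dy": 0, "dz": 0.3, "yaw": 0, "fingers": 0}, {"dx": 0, "dy": 0, "dz": 0.3, "yaw": 0, "fingers": 0}, {"dx": 0, "dy": 0, "dz": 0.3, "yaw": 0, "fingers": 0}, {"dx": 0, "dy": 0, "dz": 0.2, "yaw": 0, "fingers": 0}, {"dx": 0, "dy": 0, "dz": 0, "yaw": 0, "fingers": 0}, {"dx": 0, "dy": 0, "dz": 0, "yaw": 0, "fingers": 0.15}, {"dx": 0, "dy": 0, "dz": 0, "yaw": 0, "fingers": 0.3}, {"dx": 0, "dy": 0, "dz": 0, "yaw": 0, "fingers": 0.5}, {"dx": 0, "dy": 0, "dz": 0, "yaw": 0, "fingers": 1}, {"dx": 0, "dy": 0, "dz": 0, "yaw": 0, "fingers": 1}, {"dx": 0, "dy": 0, "dz": 0, "yaw": 0, "fingers": 1}]' --squeeze 30

```text
clock: 22.5
position: [0.4475, -0.0853, 0.0184]
tool_rot: [3.139, -0.0, 1.458]
force: [-1.8, 3.3, 9.8]
grip_width: 0.0608
finger_force: 32.4
```

>>> drive_tool --targets '[{"dx": 0, "dy": 0, "dz": -0.05, "yaw": 0, "fingers": 1}, {"dx": 0, "dy": 0, "dz": -0.15, "yaw": 0, "fingers": 1}, {"dx": 0, "dy": 0, "dz": -0.3, "yaw": 0, "fingers": 1}, {"dx": 0, "dy": 0, "dz": -0.4, "yaw": 0, "fingers": 1}, {"dx": 0, "dy": 0, "dz": -0.5, "yaw": 0, "fingers": 1}, {"dx": 0.15, "dy": 0.08, "dz": 0, "yaw": 0, "fingers": 1}, {"dx": 0.3, "dy": 0.16, "dz": 0, "yaw": 0, "fingers": 1}, {"dx": 0.4, "dy": 0.22, "dz": 0, "yaw": 0, "fingers": 1}, {"dx": 0.4, "dy": 0.22, "dz": 0, "yaw": 0, "fingers": 1}, {"dx": 0.3, "dy": 0.16, "dz": 0, "yaw": 0, "fingers": 1}, {"dx": 0.1, "dy": 0.045, "dz": 0, "yaw": 0, "fingers": 1}, {"dx": 0, "dy": 0, "dz": 0, "yaw": 0, "fingers": 1}, {"dx": 0, "dy": 0, "dz": 0, "yaw": 0, "fingers": 1}]'

```text
clock: 23.8
position: [0.5527, 0.0673, 0.1575]
tool_rot: [-3.141, 0.001, 1.457]
force: [-0.6, 0.2, -0.8]
grip_width: 0.061
finger_force: 33.2
```

Run:
```python
from h import *
s=readout.observe(); print(s["clock"],s["position"],s["tool_rot"],s["grip_width"])
f=grab_frame("wrist"); cv2.imwrite("pics/w10.png",f)
```

```text
23.8 [0.5527292  0.06733181 0.15750867] [-3.14127940e+00  7.43920105e-04  1.45689923e+00] 0.06102762562134873
```

View pics/w10.png

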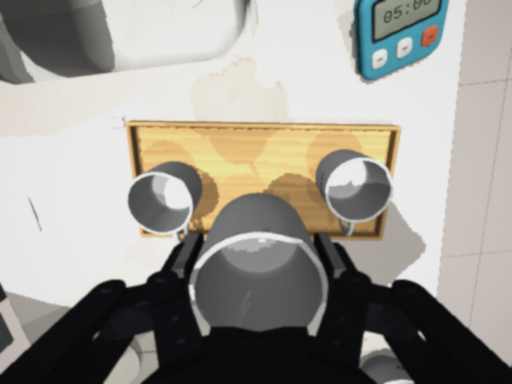

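The held cup hangs midway between the tray's cups at (160,203) and (358,188), so I'll lower it.

>>> drive_tool --targets '[{"dx": 0.01, "dy": 0.01, "dz": 0.2, "yaw": 0, "fingers": 1}, {"dx": 0, "dy": 0, "dz": 0.3, "yaw": 0, "fingers": 1}, {"dx": 0, "dy": 0, "dz": 0.3, "yaw": 0, "fingers": 1}, {"dx": 0, "dy": 0, "dz": 0.25, "yaw": 0, "fingers": 1}, {"dx": 0, "dy": 0, "dz": 0.15, "yaw": 0, "fingers": 1}, {"dx": 0, "dy": 0, "dz": 0.08, "yaw": 0, "fingers": 1}, {"dx": 0, "dy": 0, "dz": 0.04, "yaw": 0, "fingers": 1}, {"dx": 0, "dy": 0, "dz": 0, "yaw": 0, "fingers": 1}, {"dx": 0, "dy": 0, "dz": 0, "yaw": 0, "fingers": 1}]'

```text
clock: 24.75
position: [0.5549, 0.0694, 0.0262]
tool_rot: [3.14, -0.0, 1.457]
force: [-0.6, -0.6, -1.6]
grip_width: 0.061
finger_force: 33.2
```

>>> drive_tool --targets '[{"dx": 0, "dy": 0, "dz": 0.015, "yaw": 0, "fingers": 1}, {"dx": 0, "dy": 0, "dz": 0.012, "yaw": 0, "fingers": 1}, {"dx": 0, "dy": 0, "dz": 0, "yaw": 0, "fingers": 1}]'

```text
clock: 25.05
position: [0.5547, 0.0695, 0.0234]
tool_rot: [3.141, -0.0, 1.458]
force: [-3.1, 0.0, 11.1]
grip_width: 0.061
finger_force: 33.8
```

>>> drive_tool --targets '[{"dx": 0, "dy": 0, "dz": 0, "yaw": 0, "fingers": 0.2}, {"dx": 0, "dy": 0, "dz": 0, "yaw": 0, "fingers": 0.15}, {"dx": 0, "dy": 0, "dz": 0, "yaw": 0, "fingers": 0.15}, {"dx": 0, "dy": 0, "dz": 0, "yaw": 0, "fingers": 0.15}, {"dx": 0, "dy": 0, "dz": -0.1, "yaw": 0, "fingers": 0.15}, {"dx": 0, "dy": 0, "dz": -0.2, "yaw": 0, "fingers": 0.15}, {"dx": 0, "dy": 0, "dz": -0.4, "yaw": 0, "fingers": 0.15}, {"dx": 0, "dy": 0, "dz": -0.5, "yaw": 0, "fingers": 0.15}, {"dx": 0, "dy": 0, "dz": -0.5, "yaw": 0, "fingers": 0}, {"dx": 0, "dy": 0, "dz": -0.4, "yaw": 0, "fingers": 0}, {"dx": -0.4, "dy": 0, "dz": 0, "yaw": 0, "fingers": 0}, {"dx": -0.4, "dy": 0, "dz": 0, "yaw": 0, "fingers": 0}, {"dx": -0.4, "dy": 0, "dz": 0, "yaw": 0, "fingers": 0}, {"dx": -0.4, "dy": 0, "dz": 0, "yaw": 0, "fingers": 0}, {"dx": 0, "dy": 0, "dz": 0, "yaw": 0, "fingers": 0}, {"dx": 0, "dy": 0, "dz": 0, "yaw": 0, "fingers": 0}]'

```text
clock: 26.65
position: [0.5361, -0.0902, 0.2332]
tool_rot: [3.141, -0.0, 1.456]
force: [0.7, 0.9, -0.0]
grip_width: 0.0853
finger_force: 0.0
```

Run:
```python
from h import *
s=readout.observe(); print(s["clock"],s["position"],s["force"])
f=grab_frame("wrist"); cv2.imwrite("pics/w11.png",f)
```

```text
26.65 [ 0.53609871 -0.09016501  0.23316612] [ 0.74893017  0.85658625 -0.01643335]
```

View pics/w11.png

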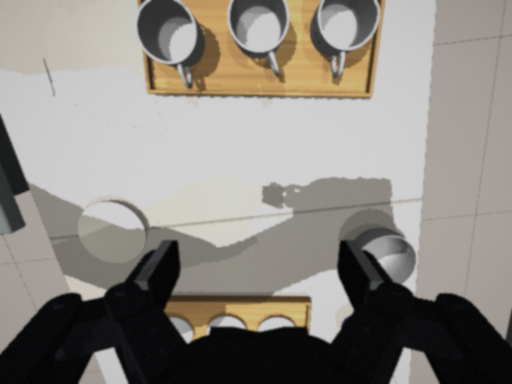

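All three cups stand upright and bare in their tray at (168,32), (258,25) and (345,22), with their handles inside the walls. The lids lie in the other tray, the bowl hasn't moved, and the gripper touches nothing.

```bash
python3 -c "
from workcell import workorder; print(workorder.job_done())"
```

```text
the job is handed in; nothing more can be done
None
```

I handed the job in at about 27 s of the 83 s allowed: in the last pictures both cups and both lids were in their trays and the bowl was in its place, but the hand-in gave no verdict.

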